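# Strip the casting board and hold the cast column level

## Robot

A 7-joint arm with a two-finger parallel gripper is mounted at the origin on the work surface. World frame = base frame: x ahead of the robot, y to its left, z up, the work surface at z = 0. Lengths are in mm, angles in rad, forces in N, time in s.
With the tool pointing down it reaches from about 350 to 900 mm from the base axis. Payload 8.1 kg.
Tool frame: the origin (TCP) lies between the finger pads; the fingertips stand ahead of it and the grasp point (between the pads) lies 8 mm behind it (ctrl.finger_overhang is the z of the fingertips in the tool frame, in mm); z points along the fingers, y is the line along which they close (so a half turn about z gives the same grasp; the last joint's range is limited). The gripper opens to 85 mm and grips with 20 to 120 N. Pads are 22 mm wide; open, the fingers measure 114 mm over their backs; the gripper's body (76 mm by 85 mm) begins 54 mm behind the grasp point. The pads swing forward as they close: fully open they stand 13 mm farther back than shut.
Start: joints at [-1.317, 0.434, 0.025, 1.573, -0.012, 1.134, -0.075], TCP at [218.326, 585.64, 242.323] pointing down, gripper open.
Joint ranges: [-2.62, 2.62], [-0.44, 2.09], [-1.27, 1.32], [0.08, 2.57], [-1.32, 4.46], [0.12, 2], [-2.74, 2.74]. Speed limits (rad/s): [2.22, 2.22, 3.01, 3.01, 3.14, 3.14, 3.14].

## Interface

Orientations are given as a unit quaternion [w, x, y, z].
In Python, from workcell import ctrl gives the robot as it stands.
- The arm moves only by the tool apply_moves, never from a script. Its argument "moves" is a list of rows, each an object of numbers: "dx", "dy", "dz": the shift along the world's x, y, z in units of 40 mm (1.0 is 40 mm); "ax", "ay", "az": the turn, a rotation vector about the world's x, y, z in rad; "jaw": the finger opening in mm, from 0 to 85.4. In form: [{"dx": .., "dy": .., "dz": .., "ax": .., "ay": .., "az": .., "jaw": ..}, ...]. A call has 1 to 5 rows; each row is the pose to reach, as a shift and turn from the pose commanded when the call began; what a row does not reach only later rows make up. A row lasts 1/8 s, in which the tool goes at most 62.5 mm and 10.7 degrees, less where a joint would pass 70% of its speed; a pose out of reach is approached as far as the arm can. A call with a gripper value outside its range is refused whole. The fingers move at their own pace and stop on an object; the grip force is fixed at half the most. Time passes only in rows, so rows that repeat a pose let the fingers close. It gives the time, the measured TCP pose, the force, the opening and the grip force at its end, in the units of the state.
- ctrl.observe(): the state, without advancing time (a new reading comes with each control period).
- ctrl.grab_frame(name): name is "side" or "top" or "wrist"; returns the picture (400x640x3 uint8, red, green, blue); there is no depth.
- ctrl.camera_params(name): a dict with "fx", "fy", "cx", "cy" (pixels), "distortion" ([k1, k2, p1, p2, k3] as OpenCV has them; the pictures are not rectified), "rvec" (rotation vector, rad) and "tvec" (3), from world to camera coordinates, as OpenCV has them; the wrist camera has in their place "T_tool_cam" (4x4, takes a point from camera to tool coordinates, whose origin is the TCP and whose axes are the flange's). Camera axes: x right, y down, z forward; pixel columns grow to the right and rows downward; lengths in mm; the calibration is good to about 2 mm. A picture is of the moment at which its call begins: read the wrist's pose just before it. camera_params takes no time and is no camera call.
- ctrl.hand_in(): hands the job in; it is judged then, once.
The state is a dict: "time_s": time; "joints": joint angles; "joint_vel": joint speeds; "joint_torque": joint torques, N m; "tool_pos": TCP position; "tcp_rot": TCP orientation; "wrist_force": force on the tool from outside, world axes, zero at the start; "ft_torque": the same for the moment, N m; "gripper_width": finger opening in mm; "gripper_force": force on a finger pad.
Only numpy, scipy, OpenCV 4.12 (cv2) and the standard library are available. Lean on these libraries where they do the work, as an engineer would, in place of code of your own. Each camera call takes 0.05 s, during which the arm holds its last target. There are 200 camera calls.

## Task

Strip the casting board: draw the two loose steel dowels out of it and stand each fully home in a free hole of the dowel block, in the row where a dowel of its own length already stands. Then draw the plaster column straight up out of its socket and, once its foot is clear, tip it over until it lies level and keep it held up like that, its middle about 25 cm above the bench, to show its foot; finish while still holding it there, with everything else on the bench left as it was.

Things in the scene. Friction and masses are not known exactly. Their poses are not given: they have to be found in the camera images.
- board: plywood casting board, 130 mm (x) by 300 mm (y) by 30 mm thick, fixed to the bench; origin at the centre of its underside, z up. In its middle a square socket 57 mm wide and 20 mm deep holds the column's plinth; dowel holes 15 mm wide and 20 mm deep lie on its centre line at y = +110 mm and y = -110 mm
- dowel_long: turned steel dowel: 12 mm straight shank and a cylindrical head 20 mm across and 24 mm tall at the top; 105 mm long over all. One of the two dowels in the board (either end), standing 85 mm above the board's top. Origin at the centre of the foot, z along it to the head. About 120 g
- dowel_long_head (a point): the middle of the long dowel's head, 12 mm below its top, 93 mm from its foot
- dowel_short: turned steel dowel: 12 mm straight shank and a cylindrical head 20 mm across and 24 mm tall at the top; 75 mm long over all. The other dowel in the board, standing 55 mm above the board's top. Origin at the centre of the foot, z along it to the head. About 90 g
- dowel_short_head (a point): the middle of the short dowel's head, 12 mm below its top, 63 mm from its foot
- rack: wooden dowel block 120 (x) by 150 (y) by 40 mm high, fixed; origin at the centre of its underside, z up. Two rows of three upright holes at x = -35 and x = +35 mm; y = -50, 0 and +50 mm in each row; holes 16 mm wide, chamfered, 30 mm deep (floor 10 mm above the underside). Of holes (-35, +50) and (+35, -50) one holds rack_long, the other rack_short; the other four are free
- rack_long: a long dowel (105 mm, like dowel_long) that already stands in the block, marking the row for long dowels (its row varies); it stands 75 mm above the block's top. Origin at its foot. Leave it in place
- rack_short: a short dowel (75 mm, like dowel_short) that already stands in the block's other row, marking the row for short ones; it stands 45 mm above the block's top. Origin at its foot. Leave it in place
- column: white plaster fluted column shaft on its plinth, without capital, 125 mm high, 150 to 270 g, standing in the socket, faces parallel to the board's: square plinth 54 mm wide, 26 mm high (20 mm of it sunk), round moulding 50 mm across up to height 38 mm, above it the straight shaft, 36 mm across, to the top. Origin at the centre of its underside, z along it to the top
- column_shaft (a point): point on the column's axis 99 mm above its foot and 26 mm below its top, a good place to grip the shaft (lower down the top may meet the palm); the centre of mass lies about 50 mm nearer the foot
- column_mid (a point): middle of the column: point on its axis 62.5 mm above its foot
- boxwood_tool: wooden modelling tool, 120 mm long, 6 mm thick, lying on the board between socket and edge on the robot's side; bystander
- brush: flat brush 180 mm long, 13 mm thick, lying on the bench just in front of the board; bystander
- capital: separate small plaster capital (square slab 56 mm wide with a round neck, 32 mm high), lying just beyond the dowel block; bystander
- mallet: rubber mallet with wooden handle, lying beyond the board, 64 mm high; bystander
- spirit_level: yellow spirit level 230 mm long, 48 mm high, lying farther beyond the dowel block; bystander
- putty_knife: putty knife lying at the right of the robot; bystander
- release_tin: tin 80 mm across, 90 mm high, standing at the right; bystander

How it is judged (in metres and radians):
On the way, in this order (a step that is already met when the one before it is completed fails the run):
1. both dowels stand fully home in the dowel block, each in the row of its length, and are let go (z of each of dowel_long, dowel_short, rack_long, rack_short in the frame of rack below 0.014 m and angle between each of dowel_long, dowel_short, rack_long, rack_short's own z axis and vertical below 0.2 rad and x of dowel_long in the frame of rack between -0.045 and 0.045 m and y of dowel_long in the frame of rack between -0.06 and 0.06 m and x of dowel_short in the frame of rack between -0.045 and 0.045 m and y of dowel_short in the frame of rack between -0.06 and 0.06 m and x of rack_long in the frame of rack between -0.045 and 0.045 m and y of rack_long in the frame of rack between -0.06 and 0.06 m and x of rack_short in the frame of rack between -0.045 and 0.045 m and y of rack_short in the frame of rack between -0.06 and 0.06 m and (x of each of dowel_long, rack_long in the frame of rack below -0.02 m or x of each of dowel_long, rack_long in the frame of rack above 0.02 m) and (x of each of dowel_short, rack_short in the frame of rack below -0.02 m or x of each of dowel_short, rack_short in the frame of rack above 0.02 m) and contact force between each of dowel_long, dowel_short and the fingers below 0.1 N), for 0.2 s.
2. the column is drawn up clear of its socket, still about upright (z of column in the frame of board above 0.032 m and angle between column's own z axis and vertical below 0.45 rad), for 0.05 s.
At the end, for the whole second after the job is handed in: Loose dowels fully home (foot within 4 mm of the floor), let go, each in the row of the standing dowel of its length, which still stand; column held in the fingers (over 3 N), level within 20 degrees, middle over 200 mm above the bench, still, touching neither board nor block (all of step 1 and angle between column's own z axis and vertical between 1.22 and 1.92 rad and height (world z) of column_mid above 0.2 m and linear speed of column below 0.03 m/s and angular speed of column below 0.2 rad/s and contact force between column and the fingers above 3 N and contact force between column and board below 0.1 N and contact force between column and rack below 0.1 N); the arm keeps its last pose, push and grip.
It fails at once if the column is tipped by more than 0.35 rad while its foot is still as low as in the socket (angle between column's own z axis and vertical above 0.35 rad and z of column in the frame of board below 0.028 m).
It fails at once if a bystander or a dowel already in the block is shifted by more than 30 mm (distance of any of boxwood_tool, brush, capital, mallet, spirit_level, putty_knife, release_tin, rack_long, rack_short from where it was at the start of the episode above 0.03 m).
It also fails if it takes over 72 s, if anything falls off the work surface, if the arm or the gripper's body presses on something with over 40 N, if the wrist force passes 120 N, or if a joint passes its speed limit or range.

## Working session

There is one attempt and no reset: what is moved stays moved. The work goes in short steps, Python scripts to look and compute and a tool call to move; the robot and the scene stay as the last step left them, time stands still between calls to the robot, and variables do not carry over. Pictures are saved under pics/ and viewed, at most 10 in all, crops included, and the job is handed in when it is done.

Besides the shell and the picture viewer there is one more tool, called by a JSON object that holds its "api" and its "payload", one argument or row to a line. apply_moves: Moves the arm, as the interface text tells. Its arguments: {"type":"object","properties":{"moves":{"type":"array"}},"required":["moves"]}

```bash
mkdir -p pics
python3 - <<'E'
from workcell import ctrl
import cv2,numpy as np
s=ctrl.observe(); print(s['time_s'],s['tool_pos'],s['tcp_rot'],s['gripper_width'],ctrl.finger_overhang)
for n in("top","side"):
    im=ctrl.grab_frame(n); cv2.imwrite(f"pics/{n}0.png",im[:,:,::-1]); p=ctrl.camera_params(n)
    R=cv2.Rodrigues(np.array(p['rvec'],float))[0]; print(n,p['fx'],p['distortion'],(-R.T@np.ravel(p['tvec'])).round(), R.round(2).tolist())
print(ctrl.camera_params("wrist"))
E
```

```text
0.0 [218.15141251 585.16696995 241.54686384] [-7.88362643e-05  1.77470527e-01  9.84125808e-01 -7.73944299e-04] 85.32559480654595 11.0
top 385.0786184102797 [-0.07006788  0.          0.          0.          0.        ] [ 440. -102. 1120.] [[0.0, -1.0, 0.02], [-0.99, -0.0, -0.17], [0.17, -0.01, -0.99]]
side 396.2855976910475 [-0.00477226  0.          0.          0.          0.        ] [541. 614. 858.] [[-1.0, -0.07, 0.02], [-0.06, 0.73, -0.68], [0.04, -0.68, -0.73]]
{'fx': 352.9407065625679, 'fy': 352.9407065625679, 'cx': 321.58068589178964, 'cy': 198.47952643761082, 'distortion': array([-0.03921371,  0.        ,  0.        ,  0.        ,  0.        ]), 'T_tool_cam': array([[-5.14654617e-05, -9.64896706e-01, -2.62629672e-01,
         6.72031614e+01],
       [ 9.99999973e-01, -1.09246961e-04,  2.05409282e-04,
         6.88038631e-01],
       [-2.26890233e-04, -2.62629654e-01,  9.64896685e-01,
        -1.31495931e+02],
       [ 0.00000000e+00,  0.00000000e+00,  0.00000000e+00,
         1.00000000e+00]])}
```

View pics/top0.png

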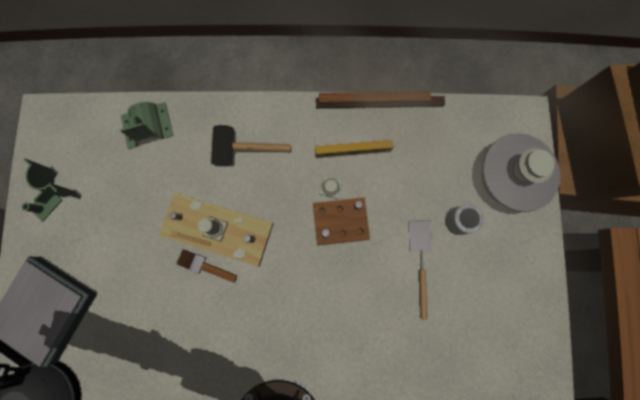

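View pics/side0.png

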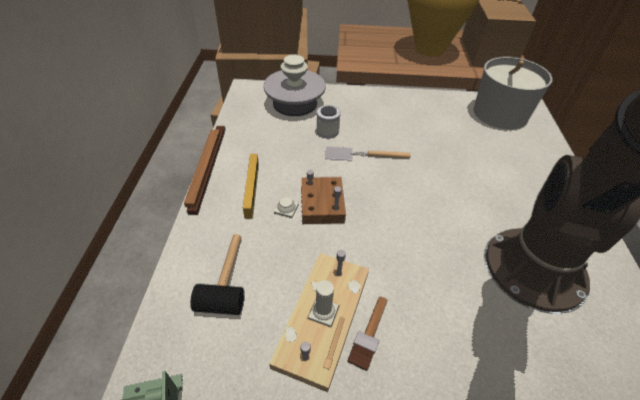

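The top picture shows the board at about (217,229) with dowels at (177,216) and (249,239) and the column at (208,226). The rack is at (341,221), with standing dowels at (359,205) and (325,233). In the side picture the long dowel is the one nearer the rack (340,257), and the short one is at (305,350). I'll enlarge both for measuring.

```bash
cat > h.py <<'E'
from workcell import ctrl
import cv2,numpy as np
from scipy.spatial.transform import Rotation as Ro
def cam(n,s=None):
    p=ctrl.camera_params(n); K=np.array([[p['fx'],0,p['cx']],[0,p['fy'],p['cy']],[0,0,1]]); d=np.array(p['distortion'],float)
    if n!="wrist": return K,d,np.array(p['rvec'],float).reshape(3,1),np.array(p['tvec'],float).reshape(3,1)
    q=s['tcp_rot']; T=np.eye(4); T[:3,:3]=Ro.from_quat([q[1],q[2],q[3],q[0]]).as_matrix(); T[:3,3]=s['tool_pos']
    M=np.linalg.inv(T@np.array(p['T_tool_cam'])); return K,d,cv2.Rodrigues(M[:3,:3])[0],M[:3,3].reshape(3,1)
def proj(c,P): return cv2.projectPoints(np.array(P,float).reshape(-1,1,3),c[2],c[3],c[0],c[1])[0][:,0]
def onz(c,uv,z):
    n=cv2.undistortPoints(np.array(uv,float).reshape(-1,1,2),c[0],c[1])[:,0]; R=cv2.Rodrigues(c[2])[0]
    d=np.c_[n,np.ones(len(n))]@R; o=(-R.T@c[3]).ravel(); z=np.broadcast_to(z,len(n))
    return o+d*((z-o[2])/d[:,2])[:,None]
E
python3 - <<'E'
import cv2,numpy as np
def crop(im,x,y,w,h,f): 
    c=cv2.resize(im[y:y+h,x:x+w],None,fx=f,fy=f,interpolation=cv2.INTER_CUBIC); c=cv2.convertScaleAbs(c,alpha=1.4)
    for i in range(0,w,10): cv2.putText(c,str(x+i) if i%20==0 else '|',(i*f,8),0,.3,(0,0,255))
    for i in range(10,h,10): cv2.putText(c,str(y+i),(0,i*f+4),0,.3,(0,0,255))
    return c
t=cv2.imread("pics/top0.png"); s=cv2.imread("pics/side0.png")
a=crop(t,155,185,120,85,6); cv2.imwrite("pics/a.png",a)
a=crop(t,305,170,75,80,5); b=crop(s,275,160,80,80,5); cv2.imwrite("pics/b.png",np.hstack([a,b]))
E
```

```text
(no output)
```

View pics/a.png

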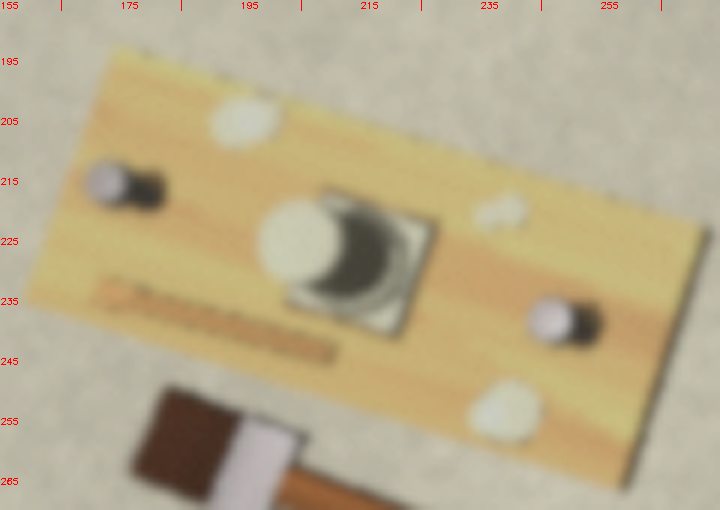

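View pics/b.png

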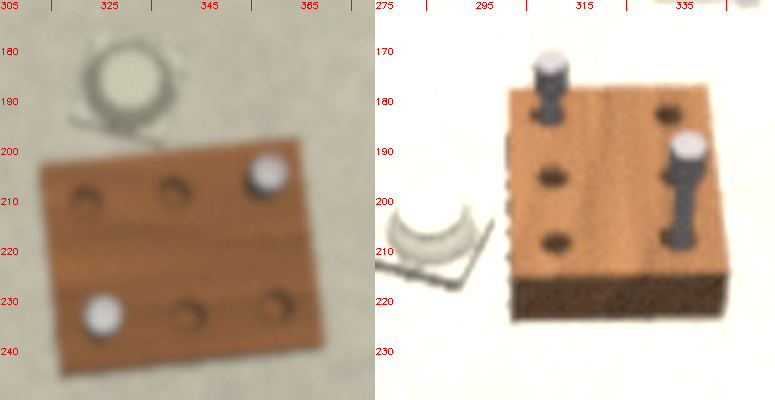

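Enlarged:
- **Board:** top corners (174.2,192.5), (273.7,223), (259.2,266.7), (159.7,235.5).
- **Dowels in the board:** short top (173,215.7), long top (246.8,238.5). The column top is at (205,225.5).
- **Rack:** top corners (313,203), (364.6,197.6), (370,239.4), (317.4,245). The long dowel stands in the near row at left, the short one in the far row at right.

Run:
```python
from h import *
from scipy.optimize import least_squares
ct,cs=cam("top"),cam("side")
def fit(c,uv,L,x0):
    L=np.array(L,float)
    def W(p): k,s=np.cos(p[2]),np.sin(p[2]); return np.c_[p[0]+k*L[:,0]-s*L[:,1],p[1]+s*L[:,0]+k*L[:,1],L[:,2]]
    r=least_squares(lambda p:(proj(c,W(p))-uv).ravel(),x0); print(r.x.round(3),np.abs(r.fun).max().round(2)); return W(r.x)
P=[(174.2,192.5),(273.7,223),(259.2,266.7),(159.7,235.5),(173,215.7),(246.8,238.5),(205,225.5)]
W=fit(ct,np.array(P),[(65,150,30),(65,-150,30),(-65,-150,30),(-65,150,30),(0,110,85),(0,-110,115),(0,0,135)],[550,200,-.3]); print(W.round(1))
P=[(313,203),(364.6,197.6),(370,239.4),(317.4,245),(325.6,233.2),(358.6,204.8)]
W2=fit(ct,np.array(P),[(60,75,40),(60,-75,40),(-60,-75,40),(-60,75,40),(-35,50,115),(35,-50,85)],[550,-100,0.05]); print(W2.round(1))
print("side check",proj(cs,W2).round(1).tolist(),proj(cs,W).round(1).tolist())
print(onz(ct,[(173,215.7),(246.8,238.5),(205,225.5),(325.6,233.2),(358.6,204.8)],[85,115,135,115,85]).round(1))
q=ctrl.observe()['tcp_rot'];print(Ro.from_quat([q[1],q[2],q[3],q[0]]).as_matrix().round(3))
```

```text
[ 5.37589e+02  1.80851e+02 -2.90000e-01] 0.62
[[642.7 306.   30. ]
 [557.1  18.5  30. ]
 [432.5  55.7  30. ]
 [518.1 343.2  30. ]
 [569.  286.3  85. ]
 [506.2  75.4 115. ]
 [537.6 180.9 135. ]]
[ 5.60910e+02 -1.74274e+02  1.09000e-01] 0.47
[[ 612.4  -93.2   40. ]
 [ 628.7 -242.3   40. ]
 [ 509.4 -255.4   40. ]
 [ 493.1 -106.2   40. ]
 [ 520.7 -128.4  115. ]
 [ 601.1 -220.2   85. ]]
side check [[303.0, 214.5], [302.3, 176.7], [342.3, 176.1], [346.8, 213.8], [338.7, 188.2], [311.0, 171.2]] [[270.4, 362.0], [320.6, 251.5], [369.8, 267.2], [329.7, 385.8], [306.8, 344.4], [342.1, 251.5], [326.3, 286.1]]
[[ 568.6  285.9   85. ]
 [ 506.1   76.9  115. ]
 [ 537.5  182.2  135. ]
 [ 520.7 -128.3  115. ]
 [ 600.6 -219.1   85. ]]
[[-0.937  0.349 -0.   ]
 [ 0.349  0.937 -0.001]
 [-0.    -0.001 -1.   ]]
```

The fit residuals are under 0.7 px, and the reprojection into the side camera agrees to about 1 px for the rack's standing dowels (338,189 and 310,172). Moving over the long dowel.

{"api": "apply_moves", "payload": {
  "moves": [
    {"dx": 7.2,"dy": -12.73,"dz": -0.5,"az": -1.06,"jaw": 85},
    {"dx": 7.2,"dy": -12.73,"dz": -0.5,"az": -1.06,"jaw": 85},
    {"dx": 7.2,"dy": -12.73,"dz": -0.5,"az": -1.06,"jaw": 85},
    {"dx": 7.2,"dy": -12.73,"dz": -0.5,"az": -1.06,"jaw": 85},
    {"dx": 7.2,"dy": -12.73,"dz": -0.5,"az": -1.06,"jaw": 85}
  ]
}}

```text
validation failed for argument at $.mo...
```

{"api": "apply_moves", "payload": {
  "moves": [
    {"dx": 0.9,"dy": -1.3,"dz": 0.0,"ax": 0.0,"ay": 0.0,"az": -0.12,"jaw": 85.0},
    {"dx": 1.8,"dy": -2.6,"dz": 0.0,"ax": 0.0,"ay": 0.0,"az": -0.25,"jaw": 85.0},
    {"dx": 2.6,"dy": -3.9,"dz": 0.0,"ax": 0.0,"ay": 0.0,"az": -0.37,"jaw": 85.0},
    {"dx": 3.4,"dy": -5.2,"dz": 0.0,"ax": 0.0,"ay": 0.0,"az": -0.5,"jaw": 85.0},
    {"dx": 4.0,"dy": -6.4,"dz": 0.0,"ax": 0.0,"ay": 0.0,"az": -0.62,"jaw": 85.0}
  ]
}}

```text
time_s: 0.72
tool_pos: [379.4, 327.3, 242.2]
tcp_rot: [0.0, 0.472, 0.882, -0.0]
wrist_force: [0.7, 0.4, -0.1]
gripper_width: 84.9
gripper_force: 0.0
```

{"api": "apply_moves", "payload": {
  "moves": [
    {"dx": 0.7,"dy": -1.3,"dz": -0.1,"ax": 0.0,"ay": 0.0,"az": -0.12,"jaw": 85.0},
    {"dx": 1.4,"dy": -2.6,"dz": -0.2,"ax": 0.0,"ay": 0.0,"az": -0.25,"jaw": 85.0},
    {"dx": 2.1,"dy": -3.9,"dz": -0.3,"ax": 0.0,"ay": 0.0,"az": -0.37,"jaw": 85.0},
    {"dx": 2.7,"dy": -5.2,"dz": -0.4,"ax": 0.0,"ay": 0.0,"az": -0.44,"jaw": 85.0},
    {"dx": 3.17,"dy": -6.28,"dz": -0.4,"ax": 0.0,"ay": 0.0,"az": -0.44,"jaw": 85.0}
  ]
}}

```text
time_s: 1.35
tool_pos: [505.4, 76.1, 226.0]
tcp_rot: [-0.0, 0.651, 0.759, -0.0]
wrist_force: [0.2, 0.5, -0.2]
gripper_width: 85.1
gripper_force: 0.0
```

Run:
```python
from h import *
s=ctrl.observe(); im=ctrl.grab_frame("wrist"); cv2.imwrite("pics/w1.png",im[:,:,::-1])
print(s['tool_pos'].round(1),s['tcp_rot'],s['joints'].round(2),abs(s['joint_vel']).max()); c=cam("wrist",s)
print(proj(c,[(506.2,75.5,115),(506.2,75.5,30),(537.6,181,135)]).round(1))
```

```text
[505.4  76.1 226. ] [-1.44012360e-05  6.51485765e-01  7.58660769e-01 -3.67688822e-04] [-0.62  0.27  0.46  1.9  -0.14  1.    0.05] 0.8703651832550554
[[323.1 201.3]
 [322.9 177. ]
 [403.   48.1]]
```

View pics/w1.png

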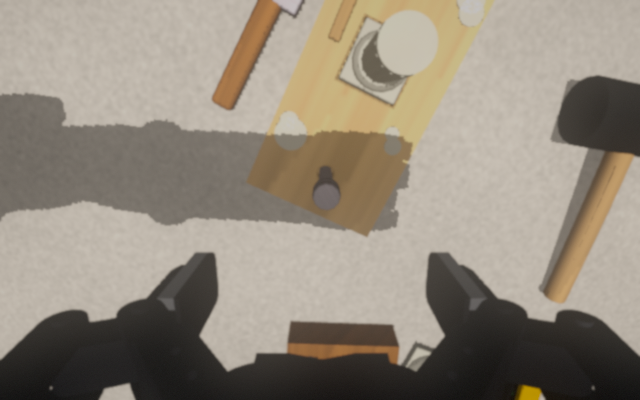

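The wrist picture shows the long dowel's head at about (327,195) and the column top at (408,43). The arm was still settling, so I'll re-grab at rest and segment the head numerically.

```bash
cat >> h.py <<'E'
def head(z,uv,r=32,satmax=70,save=None):
    "grey dowel head (top face + side) in the wrist picture near uv: bbox and ellipse bottom"
    s=ctrl.observe(); im=ctrl.grab_frame("wrist"); c=cam("wrist",s)
    if save: cv2.imwrite(save,im[:,:,::-1])
    u,v=map(int,uv); w=cv2.cvtColor(im,cv2.COLOR_RGB2HSV)[v-r:v+r,u-r:u+r]
    m=(w[:,:,1]<satmax).astype(np.uint8); n,l,st,ce=cv2.connectedComponentsWithStats(m)
    return s,c,im,m,[(st[i].tolist(),(ce[i]+[u-r,v-r]).round(1).tolist()) for i in range(1,n) if st[i][4]>60]
E
python3 - <<'E'
from h import *
s,c,im,m,b=head(115,(326,190),34,save="pics/w2.png")
print(s['tool_pos'].round(1),abs(s['joint_vel']).max(),proj(c,[(506.2,75.5,115),(506.2,75.5,30),(537.6,181,135)]).round(1)); print(b)
w=cv2.resize(im[100:280,230:430],None,fx=3,fy=3,interpolation=cv2.INTER_CUBIC); cv2.imwrite("pics/w2c.png",cv2.convertScaleAbs(w[:,:,::-1],alpha=1.5))
E
```

```text
[507.5  69.6 226.5] 0.14837586045912823 [[321.3 191.5]
 [321.4 169.1]
 [400.5  34.9]]
[([19, 3, 28, 41, 787], [324.0, 181.6]), ([0, 41, 60, 27, 836], [311.8, 214.3])]
```

View pics/w2c.png

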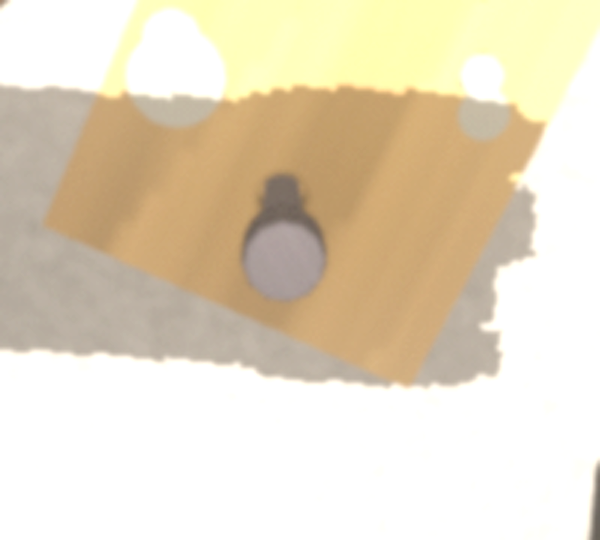

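The crop shows the long dowel's top face centred at (325,187) in full-picture pixels.

Run:
```python
from h import *
s=ctrl.observe();s0=dict(s); s0['tool_pos']=np.array([507.5,69.6,226.5]); c=cam("wrist",s0)
print(s['tool_pos'].round(1),s['joint_vel'].round(2),onz(c,[(325,187)],115).round(1))
```

```text
[506.5  72.5 226.4] [-0.06 -0.01 -0.07  0.01 -0.02  0.   -0.08] [[508.3  79.2 115. ]]
```

{"api": "apply_moves", "payload": {
  "moves": [
    {"dx": 0,"dy": 0,"dz": 0,"jaw": 85.0},
    {"dx": 0,"dy": 0,"dz": 0,"jaw": 85.0},
    {"dx": 0,"dy": 0,"dz": 0,"jaw": 85.0}
  ]
}}

```text
validation failed for argument at $.mo...
```

Run:
```python
from h import *
s,c,im,m,b=head(115,(325,193),34)
print(s['tool_pos'].round(1),abs(s['joint_vel']).max(),proj(c,[(506.2,75.5,115)]).round(1)); print(b)
for st,ce in b:
    uv=(325-34+st[0]+st[2]/2,193-34+st[1]+st[3]-st[2]/2); print(uv,onz(c,[uv],115).round(1))
```

```text
[506.5  72.5 226.4] 0.08181192569543347 [[322.1 195.8]]
[([21, 3, 27, 43, 792], [324.9, 185.6]), ([0, 40, 61, 28, 871], [311.2, 217.2])]
(325.5, 191.5) [[508.1  79.  115. ]]
(321.5, 196.5) [[505.9  74.9 115. ]]
```

The solver needs every field in each row. The head is at (508,79) by the wrist camera and (506,77) by the top camera, which agree within calibration, so I'll go down to grip.

{"api": "apply_moves", "payload": {
  "moves": [
    {"dx": 0.05,"dy": 0.0,"dz": -0.8,"ax": 0.0,"ay": 0.0,"az": 0.0,"jaw": 60.0},
    {"dx": 0.05,"dy": 0.0,"dz": -1.6,"ax": 0.0,"ay": 0.0,"az": 0.0,"jaw": 60.0},
    {"dx": 0.05,"dy": 0.0,"dz": -2.4,"ax": 0.0,"ay": 0.0,"az": 0.0,"jaw": 60.0},
    {"dx": 0.05,"dy": 0.0,"dz": -3.0,"ax": 0.0,"ay": 0.0,"az": 0.0,"jaw": 60.0},
    {"dx": 0.05,"dy": 0.0,"dz": -3.28,"ax": 0.0,"ay": 0.0,"az": 0.0,"jaw": 60.0}
  ]
}}

```text
time_s: 2.12
tool_pos: [505.9, 79.7, 93.8]
tcp_rot: [-0.001, 0.65, 0.76, -0.001]
wrist_force: [0.2, -0.6, 0.4]
gripper_width: 60.4
gripper_force: 0.0
```

Run:
```python
from h import *
s=ctrl.observe(); im=ctrl.grab_frame("wrist"); cv2.imwrite("pics/w3.png",im[100:400,120:520,::-1]); c=cam("wrist",s)
print(s['tool_pos'].round(1),s['gripper_width'],abs(s['joint_vel']).max(),proj(c,[(507.3,78,115)]).round(1))
```

```text
[505.9  79.7  93.8] 60.3620443763398 0.19087099559949014 [[325.  305.6]]
```

View pics/w3.png

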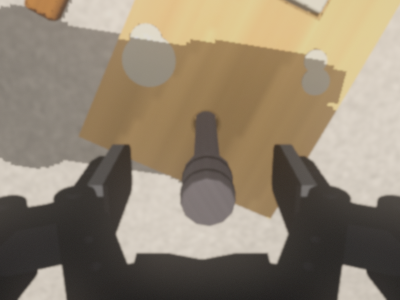

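The head is between the fingers at (327,297) full-frame, with the jaw centre at column ~322. Closing.

{"api": "apply_moves", "payload": {
  "moves": [
    {"dx": 0.0,"dy": 0.0,"dz": 0.0,"ax": 0.0,"ay": 0.0,"az": 0.0,"jaw": 10.0},
    {"dx": 0.0,"dy": 0.0,"dz": 0.0,"ax": 0.0,"ay": 0.0,"az": 0.0,"jaw": 10.0},
    {"dx": 0.0,"dy": 0.0,"dz": 0.0,"ax": 0.0,"ay": 0.0,"az": 0.0,"jaw": 10.0},
    {"dx": 0.0,"dy": 0.0,"dz": 0.0,"ax": 0.0,"ay": 0.0,"az": 0.0,"jaw": 10.0},
    {"dx": 0.0,"dy": 0.0,"dz": 0.0,"ax": 0.0,"ay": 0.0,"az": 0.0,"jaw": 10.0}
  ]
}}

```text
time_s: 2.8
tool_pos: [507.9, 78.6, 96.1]
tcp_rot: [0.0, 0.651, 0.759, 0.001]
wrist_force: [-1.0, 0.6, 6.9]
gripper_width: 18.2
gripper_force: 58.5
```

Run:
```python
from h import *
s,c,im,m,b=head(115,(325,290),45)
print(s['tool_pos'].round(1),s['gripper_width'],s['gripper_force'],s['wrist_force'].round(1),abs(s['joint_vel']).max()); 
t=s['tool_pos']; print("axis at z115",proj(c,[(t[0],t[1],115)]))
for st,ce in b:
    uv=(325-45+st[0]+st[2]/2,290-45+st[1]+st[3]-st[2]/2); print(st,uv,onz(c,[uv],115).round(1))
```

```text
[507.9  78.6  96.1] 18.236835340667014 58.49213182926178 [-1.   0.6  6.9] 0.0024845891252369004
axis at z115 [[322.1584388 297.3991088]]
[0, 0, 90, 90, 7636] (325.0, 290.0) [[508.4  81.7 115. ]]
```

Gripped at 18 mm and 58 N. Lifting straight out.

{"api": "apply_moves", "payload": {
  "moves": [
    {"dx": 0.0,"dy": 0.0,"dz": 0.5,"ax": 0.0,"ay": 0.0,"az": 0.0,"jaw": 10.0},
    {"dx": 0.0,"dy": 0.0,"dz": 1.0,"ax": 0.0,"ay": 0.0,"az": 0.0,"jaw": 10.0},
    {"dx": 0.0,"dy": 0.0,"dz": 2.0,"ax": 0.0,"ay": 0.0,"az": 0.0,"jaw": 10.0},
    {"dx": 0.0,"dy": 0.0,"dz": 3.0,"ax": 0.0,"ay": 0.0,"az": 0.0,"jaw": 10.0},
    {"dx": 0.0,"dy": 0.0,"dz": 3.6,"ax": 0.0,"ay": 0.0,"az": 0.0,"jaw": 10.0}
  ]
}}

```text
time_s: 3.48
tool_pos: [507.6, 78.4, 241.3]
tcp_rot: [0.001, 0.651, 0.759, 0.001]
wrist_force: [0.1, 0.6, -1.3]
gripper_width: 18.6
gripper_force: 58.9
```

{"api": "apply_moves", "payload": {
  "moves": [
    {"dx": 0.1,"dy": -1.0,"dz": 0.0,"ax": 0.0,"ay": 0.0,"az": -0.02,"jaw": 10.0},
    {"dx": 0.2,"dy": -2.3,"dz": 0.0,"ax": 0.0,"ay": 0.0,"az": -0.04,"jaw": 10.0},
    {"dx": 0.3,"dy": -3.6,"dz": 0.0,"ax": 0.0,"ay": 0.0,"az": -0.04,"jaw": 10.0},
    {"dx": 0.4,"dy": -4.9,"dz": 0.0,"ax": 0.0,"ay": 0.0,"az": -0.04,"jaw": 10.0},
    {"dx": 0.5,"dy": -6.1,"dz": 0.0,"ax": 0.0,"ay": 0.0,"az": -0.04,"jaw": 10.0}
  ]
}}

```text
time_s: 4.1
tool_pos: [526.9, -167.3, 239.5]
tcp_rot: [0.0, 0.666, 0.746, 0.0]
wrist_force: [0.8, 0.1, -0.4]
gripper_width: 18.3
gripper_force: 58.9
```

{"api": "apply_moves", "payload": {
  "moves": [
    {"dx": 0.1,"dy": -0.8,"dz": 0.0,"ax": 0.0,"ay": 0.0,"az": 0.0,"jaw": 10.0},
    {"dx": 0.12,"dy": -1.5,"dz": 0.0,"ax": 0.0,"ay": 0.0,"az": 0.0,"jaw": 10.0},
    {"dx": 0.12,"dy": -1.5,"dz": 0.0,"ax": 0.0,"ay": 0.0,"az": 0.0,"jaw": 10.0},
    {"dx": 0.12,"dy": -1.5,"dz": 0.0,"ax": 0.0,"ay": 0.0,"az": 0.0,"jaw": 10.0},
    {"dx": 0.12,"dy": -1.5,"dz": 0.0,"ax": 0.0,"ay": 0.0,"az": 0.0,"jaw": 10.0}
  ]
}}

```text
time_s: 4.72
tool_pos: [532.1, -224.2, 239.1]
tcp_rot: [-0.0, 0.665, 0.747, 0.0]
wrist_force: [-0.2, 0.8, -1.1]
gripper_width: 18.7
gripper_force: 58.9
```

Run:
```python
from h import *
s=ctrl.observe(); im=ctrl.grab_frame("wrist"); im2=cv2.resize(im[100:400,120:520],None,fx=2,fy=2,interpolation=cv2.INTER_CUBIC); cv2.imwrite("pics/w4.png",im2[:,:,::-1]); c=cam("wrist",s)
t=s['tool_pos'];print(t.round(1),s['gripper_width'],abs(s['joint_vel']).max(),s['wrist_force'].round(1))
print("top,foot on axis",proj(c,[t+[0,0,20],t-[0,0,85]]).round(1).tolist())
h=[(531.5,-227.8),(526.1,-178.1),(520.7,-128.4),(601,-220),(595.7,-170.5),(590.3,-120.8)]
print(proj(c,[(*p,40) for p in h]).round(1).tolist())
```

```text
[ 532.1 -224.2  239.1] 18.659290467123572 0.004490088969363967 [-0.2  0.8 -1.1]
top,foot on axis [[322.2, 299.1], [322.1, 211.4]]
[[321.0, 179.4], [321.3, 126.3], [321.8, 69.2], [393.9, 179.7], [397.2, 127.0], [400.5, 70.0]]
```

View pics/w4.png

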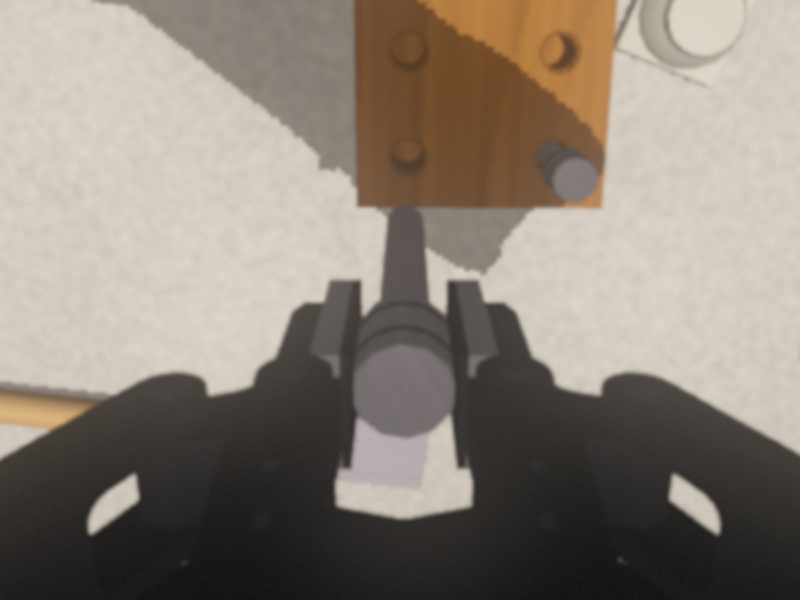

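The near-row holes are at (323.5,177) and (324.5,123.5), and the far-row free hole is at (400,125). The held dowel's top is at (322,295) and its foot centre is at about (322.5,213).

Run:
```python
from h import *
s=ctrl.observe(); c=cam("wrist",s)
print(s['tool_pos'].round(1))
print("holes",onz(c,[(323.5,177),(324.5,123.5),(400,125)],40).round(1).tolist()); print("foot",onz(c,[(322.5,213)],154).round(1),"top",onz(c,[(322,295)],259).round(1))
```

```text
[ 532.2 -224.3  239.1]
holes [[533.7, -225.3, 40.0], [528.7, -175.4, 40.0], [598.0, -168.6, 40.0]]
foot [[ 532.6 -225.4  154. ]] top [[ 531.9 -222.7  259. ]]
```

Wrist-camera hole minus foot is about (+1, 0) mm. Descending to just above the hole and rechecking.

{"api": "apply_moves", "payload": {
  "moves": [
    {"dx": 0.025,"dy": 0.0,"dz": -0.8,"ax": 0.0,"ay": 0.0,"az": 0.0,"jaw": 10.0},
    {"dx": 0.025,"dy": 0.0,"dz": -1.6,"ax": 0.0,"ay": 0.0,"az": 0.0,"jaw": 10.0},
    {"dx": 0.025,"dy": 0.0,"dz": -2.3,"ax": 0.0,"ay": 0.0,"az": 0.0,"jaw": 10.0},
    {"dx": 0.025,"dy": 0.0,"dz": -2.55,"ax": 0.0,"ay": 0.0,"az": 0.0,"jaw": 10.0},
    {"dx": 0.025,"dy": 0.0,"dz": -2.55,"ax": 0.0,"ay": 0.0,"az": 0.0,"jaw": 10.0}
  ]
}}

```text
time_s: 5.4
tool_pos: [533.0, -225.2, 137.1]
tcp_rot: [-0.0, 0.666, 0.746, -0.0]
wrist_force: [-0.2, 0.5, -0.1]
gripper_width: 18.4
gripper_force: 58.9
```

Run:
```python
from h import *
s=ctrl.observe(); im=ctrl.grab_frame("wrist"); im2=cv2.resize(im[140:340,220:420],None,fx=3,fy=3,interpolation=cv2.INTER_CUBIC); cv2.imwrite("pics/w5.png",cv2.convertScaleAbs(im2[:,:,::-1],alpha=1.6)); c=cam("wrist",s)
t=s['tool_pos'];print(t.round(1),s['wrist_force'].round(1))
h=[(533.7,-225.3),(528.7,-175.4)]
print(((proj(c,[(*p,40) for p in h]+[t-[0,0,85]])-[220,140])*3).round(1).tolist())
```

```text
[ 533.  -225.2  137.1] [-0.2  0.5 -0.1]
[[309.8, 198.7], [313.5, -27.1], [306.5, 213.9]]
```

View pics/w5.png

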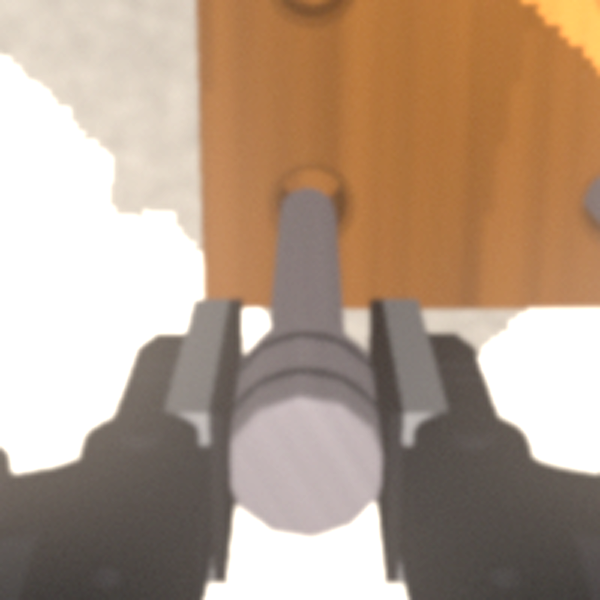

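The foot (centre ≈(310,216) in the crop, which drops to about row 201 at the block's top) lines up with the hole centre (311,201). Inserting.

{"api": "apply_moves", "payload": {
  "moves": [
    {"dx": 0.0,"dy": 0.0,"dz": -0.3,"ax": 0.0,"ay": 0.0,"az": 0.0,"jaw": 10.0},
    {"dx": 0.0,"dy": 0.0,"dz": -0.55,"ax": 0.0,"ay": 0.0,"az": 0.0,"jaw": 10.0},
    {"dx": 0.0,"dy": 0.0,"dz": -0.8,"ax": 0.0,"ay": 0.0,"az": 0.0,"jaw": 10.0},
    {"dx": 0.0,"dy": 0.0,"dz": -1.0,"ax": 0.0,"ay": 0.0,"az": 0.0,"jaw": 10.0},
    {"dx": 0.0,"dy": 0.0,"dz": -1.08,"ax": 0.0,"ay": 0.0,"az": 0.0,"jaw": 10.0}
  ]
}}

```text
time_s: 6.08
tool_pos: [534.2, -226.9, 95.8]
tcp_rot: [0.002, 0.666, 0.746, 0.001]
wrist_force: [-7.7, 1.0, 43.5]
gripper_width: 18.3
gripper_force: 63.7
```

{"api": "apply_moves", "payload": {
  "moves": [
    {"dx": 0.0,"dy": 0.0,"dz": 0.0,"ax": 0.0,"ay": 0.0,"az": 0.0,"jaw": 10.0},
    {"dx": 0.0,"dy": 0.0,"dz": 0.0,"ax": 0.0,"ay": 0.0,"az": 0.0,"jaw": 10.0}
  ]
}}

```text
time_s: 6.32
tool_pos: [533.9, -226.6, 96.0]
tcp_rot: [0.001, 0.666, 0.746, 0.001]
wrist_force: [-4.6, 1.2, 22.1]
gripper_width: 18.3
gripper_force: 61.4
```

The dowel is home: the TCP is at the same height relative to the dowel as when it stood in the board. Releasing and going to the short one.

{"api": "apply_moves", "payload": {
  "moves": [
    {"dx": 0.0,"dy": 0.0,"dz": 0.05,"ax": 0.0,"ay": 0.0,"az": 0.0,"jaw": 45.0},
    {"dx": 0.0,"dy": 0.0,"dz": 0.05,"ax": 0.0,"ay": 0.0,"az": 0.0,"jaw": 45.0},
    {"dx": 0.0,"dy": 0.0,"dz": 0.05,"ax": 0.0,"ay": 0.0,"az": 0.0,"jaw": 45.0},
    {"dx": 0.0,"dy": 0.0,"dz": 1.0,"ax": 0.0,"ay": 0.0,"az": 0.0,"jaw": 45.0},
    {"dx": 0.0,"dy": 0.0,"dz": 2.5,"ax": 0.0,"ay": 0.0,"az": 0.0,"jaw": 45.0}
  ]
}}

```text
time_s: 6.95
tool_pos: [531.7, -224.9, 193.2]
tcp_rot: [-0.002, 0.666, 0.746, -0.001]
wrist_force: [1.8, -0.3, 0.4]
gripper_width: 44.7
gripper_force: 0.0
```

{"api": "apply_moves", "payload": {
  "moves": [
    {"dx": 0.1,"dy": -0.1,"dz": 0.8,"ax": 0.0,"ay": 0.0,"az": 0.0,"jaw": 60.0},
    {"dx": 0.2,"dy": 1.4,"dz": 1.0,"ax": 0.0,"ay": 0.0,"az": 0.0,"jaw": 60.0},
    {"dx": 0.3,"dy": 2.9,"dz": 1.0,"ax": 0.0,"ay": 0.0,"az": 0.0,"jaw": 60.0},
    {"dx": 0.4,"dy": 4.4,"dz": 1.0,"ax": 0.0,"ay": 0.0,"az": 0.0,"jaw": 60.0},
    {"dx": 0.5,"dy": 5.9,"dz": 1.0,"ax": 0.0,"ay": 0.0,"az": 0.0,"jaw": 60.0}
  ]
}}

```text
time_s: 7.58
tool_pos: [552.8, 12.4, 233.8]
tcp_rot: [0.0, 0.666, 0.746, 0.0]
wrist_force: [1.1, -0.0, 0.2]
gripper_width: 60.1
gripper_force: 0.0
```

{"api": "apply_moves", "payload": {
  "moves": [
    {"dx": 0.1,"dy": 1.5,"dz": 0.0,"ax": 0.0,"ay": 0.0,"az": 0.0,"jaw": 60.0},
    {"dx": 0.2,"dy": 3.0,"dz": 0.0,"ax": 0.0,"ay": 0.0,"az": 0.0,"jaw": 60.0},
    {"dx": 0.3,"dy": 4.5,"dz": 0.0,"ax": 0.0,"ay": 0.0,"az": 0.0,"jaw": 60.0},
    {"dx": 0.4,"dy": 6.0,"dz": 0.0,"ax": 0.0,"ay": 0.0,"az": 0.0,"jaw": 60.0},
    {"dx": 0.4,"dy": 6.9,"dz": -0.7,"ax": 0.0,"ay": 0.0,"az": 0.0,"jaw": 60.0}
  ]
}}

```text
time_s: 8.2
tool_pos: [569.5, 291.0, 206.8]
tcp_rot: [0.0, 0.664, 0.747, 0.002]
wrist_force: [0.5, -0.9, -1.4]
gripper_width: 59.7
gripper_force: 0.0
```

{"api": "apply_moves", "payload": {
  "moves": [
    {"dx": 0.0,"dy": 0.0,"dz": -0.2,"ax": 0.0,"ay": 0.0,"az": 0.0,"jaw": 60.0},
    {"dx": 0.0,"dy": 0.0,"dz": -0.3,"ax": 0.0,"ay": 0.0,"az": 0.0,"jaw": 60.0},
    {"dx": 0.0,"dy": 0.0,"dz": -0.3,"ax": 0.0,"ay": 0.0,"az": 0.0,"jaw": 60.0},
    {"dx": 0.0,"dy": 0.0,"dz": -0.3,"ax": 0.0,"ay": 0.0,"az": 0.0,"jaw": 60.0},
    {"dx": 0.0,"dy": 0.0,"dz": -0.3,"ax": 0.0,"ay": 0.0,"az": 0.0,"jaw": 60.0}
  ]
}}

```text
time_s: 8.82
tool_pos: [569.3, 286.0, 194.6]
tcp_rot: [0.0, 0.666, 0.746, 0.001]
wrist_force: [0.3, -0.5, 0.7]
gripper_width: 60.0
gripper_force: 0.0
```

Run:
```python
from h import *
s=ctrl.observe(); print(s['tool_pos'].round(1),s['joints'].round(2),abs(s['joint_vel']).max().round(3))
c=cam("wrist",s); uv=proj(c,[(571,289.3,85)])[0]; print(uv)
for sat in (50,70,90):
  s,c,im,m,b=head(85,uv,34,sat)
  u,v=map(int,uv)
  for st,ce in b:
    p=(u-34+st[0]+st[2]/2,v-34+st[1]+st[3]-st[2]/2); print(sat,st,p,onz(c,[p],85).round(1))
# other check by hole of the long one & where long now stands from top cam
t=ctrl.grab_frame("top"); cv2.imwrite("pics/t2.png",t[:,:,::-1])
ct=cam("top"); u,v=proj(ct,[(531.5,-227.8,115)])[0]; w=cv2.cvtColor(t,cv2.COLOR_RGB2HSV)[int(v)-8:int(v)+9,int(u)-8:int(u)+9]; mm=w[:,:,1]<70; yy,xx=np.nonzero(mm); print("long now",u,v,xx.mean()+int(u)-8,yy.mean()+int(v)-8,mm.sum())
```

```text
[569.3 286.  194.6] [-0.85  0.52  0.45  1.63 -0.25  1.05 -0.21] 0.005
[324.85175618 196.76847637]
50 [22, 11, 27, 36, 627] (325.5, 195.5) [[571.3 290.3  85. ]]
50 [56, 56, 12, 12, 110] (352.0, 224.0) [[592.8 271.3  85. ]]
70 [22, 10, 28, 37, 742] (326.0, 195.0) [[571.6 290.9  85. ]]
70 [55, 56, 13, 12, 118] (351.5, 223.5) [[592.3 271.8  85. ]]
90 [22, 10, 28, 38, 807] (326.0, 196.0) [[571.5 290.3  85. ]]
90 [55, 55, 13, 13, 129] (351.5, 223.5) [[592.2 272.   85. ]]
long now 363.5716864363921 229.1331163229565 365.6909090909091 228.45454545454547 110
```

The short dowel is at (571.4,290.4) by the wrist camera. Going down and gripping.

{"api": "apply_moves", "payload": {
  "moves": [
    {"dx": 0.05,"dy": 0.09,"dz": -0.8,"ax": 0.0,"ay": 0.0,"az": 0.0,"jaw": 60.0},
    {"dx": 0.05,"dy": 0.09,"dz": -1.6,"ax": 0.0,"ay": 0.0,"az": 0.0,"jaw": 60.0},
    {"dx": 0.05,"dy": 0.09,"dz": -2.4,"ax": 0.0,"ay": 0.0,"az": 0.0,"jaw": 60.0},
    {"dx": 0.05,"dy": 0.09,"dz": -3.0,"ax": 0.0,"ay": 0.0,"az": 0.0,"jaw": 60.0},
    {"dx": 0.05,"dy": 0.09,"dz": -3.22,"ax": 0.0,"ay": 0.0,"az": 0.0,"jaw": 60.0}
  ]
}}

```text
time_s: 9.65
tool_pos: [570.2, 289.7, 63.7]
tcp_rot: [-0.0, 0.666, 0.746, -0.001]
wrist_force: [-0.6, -0.1, 0.4]
gripper_width: 60.0
gripper_force: 0.0
```

{"api": "apply_moves", "payload": {
  "moves": [
    {"dx": 0.0,"dy": 0.0,"dz": 0.0,"ax": 0.0,"ay": 0.0,"az": 0.0,"jaw": 40.0},
    {"dx": 0.0,"dy": 0.0,"dz": 0.0,"ax": 0.0,"ay": 0.0,"az": 0.0,"jaw": 10.0},
    {"dx": 0.0,"dy": 0.0,"dz": 0.0,"ax": 0.0,"ay": 0.0,"az": 0.0,"jaw": 10.0},
    {"dx": 0.0,"dy": 0.0,"dz": 0.0,"ax": 0.0,"ay": 0.0,"az": 0.0,"jaw": 10.0},
    {"dx": 0.0,"dy": 0.0,"dz": 0.0,"ax": 0.0,"ay": 0.0,"az": 0.0,"jaw": 10.0}
  ]
}}

```text
time_s: 10.28
tool_pos: [571.6, 290.4, 66.4]
tcp_rot: [0.0, 0.666, 0.746, 0.001]
wrist_force: [-0.3, -1.4, 6.8]
gripper_width: 18.0
gripper_force: 58.4
```

Gripped. Lifting out and carrying to hole (+35,+50).

{"api": "apply_moves", "payload": {
  "moves": [
    {"dx": 0.0,"dy": 0.0,"dz": 0.5,"ax": 0.0,"ay": 0.0,"az": 0.0,"jaw": 10.0},
    {"dx": 0.0,"dy": 0.0,"dz": 1.0,"ax": 0.0,"ay": 0.0,"az": 0.0,"jaw": 10.0},
    {"dx": 0.0,"dy": 0.0,"dz": 2.0,"ax": 0.0,"ay": 0.0,"az": 0.0,"jaw": 10.0},
    {"dx": 0.0,"dy": 0.0,"dz": 3.2,"ax": 0.0,"ay": 0.0,"az": 0.0,"jaw": 10.0},
    {"dx": 0.0,"dy": 0.0,"dz": 3.9,"ax": 0.0,"ay": 0.0,"az": 0.0,"jaw": 10.0}
  ]
}}

```text
time_s: 10.9
tool_pos: [571.7, 290.1, 225.2]
tcp_rot: [0.001, 0.666, 0.746, 0.002]
wrist_force: [1.0, 0.4, -0.7]
gripper_width: 18.1
gripper_force: 58.9
```

{"api": "apply_moves", "payload": {
  "moves": [
    {"dx": 0.1,"dy": -1.0,"dz": 0.0,"ax": 0.0,"ay": 0.0,"az": 0.0,"jaw": 10.0},
    {"dx": 0.2,"dy": -2.4,"dz": 0.0,"ax": 0.0,"ay": 0.0,"az": 0.0,"jaw": 10.0},
    {"dx": 0.3,"dy": -3.8,"dz": 0.0,"ax": 0.0,"ay": 0.0,"az": 0.0,"jaw": 10.0},
    {"dx": 0.4,"dy": -5.2,"dz": 0.0,"ax": 0.0,"ay": 0.0,"az": 0.0,"jaw": 10.0},
    {"dx": 0.5,"dy": -6.6,"dz": 0.0,"ax": 0.0,"ay": 0.0,"az": 0.0,"jaw": 10.0}
  ]
}}

```text
time_s: 11.52
tool_pos: [590.8, 24.2, 222.6]
tcp_rot: [0.0, 0.666, 0.746, 0.001]
wrist_force: [0.3, 0.3, -1.0]
gripper_width: 18.3
gripper_force: 58.9
```

{"api": "apply_moves", "payload": {
  "moves": [
    {"dx": 0.03,"dy": -1.2,"dz": 0.0,"ax": 0.0,"ay": 0.0,"az": 0.0,"jaw": 10.0},
    {"dx": 0.03,"dy": -2.4,"dz": 0.0,"ax": 0.0,"ay": 0.0,"az": 0.0,"jaw": 10.0},
    {"dx": 0.03,"dy": -3.2,"dz": 0.0,"ax": 0.0,"ay": 0.0,"az": 0.0,"jaw": 10.0},
    {"dx": 0.03,"dy": -3.62,"dz": 0.0,"ax": 0.0,"ay": 0.0,"az": 0.0,"jaw": 10.0},
    {"dx": 0.03,"dy": -3.62,"dz": 0.0,"ax": 0.0,"ay": 0.0,"az": 0.0,"jaw": 10.0}
  ]
}}

```text
time_s: 12.15
tool_pos: [592.1, -119.4, 221.8]
tcp_rot: [0.0, 0.666, 0.746, 0.0]
wrist_force: [0.5, -0.1, -0.3]
gripper_width: 18.0
gripper_force: 58.9
```

{"api": "apply_moves", "payload": {
  "moves": [
    {"dx": 0.0,"dy": 0.0,"dz": 0.0,"ax": 0.0,"ay": 0.0,"az": 0.0,"jaw": 10.0},
    {"dx": 0.0,"dy": 0.0,"dz": 0.0,"ax": 0.0,"ay": 0.0,"az": 0.0,"jaw": 10.0},
    {"dx": 0.0,"dy": 0.0,"dz": 0.0,"ax": 0.0,"ay": 0.0,"az": 0.0,"jaw": 10.0}
  ]
}}

```text
time_s: 12.52
tool_pos: [592.3, -117.6, 221.0]
tcp_rot: [-0.0, 0.665, 0.747, 0.0]
wrist_force: [0.1, -0.2, -0.5]
gripper_width: 18.1
gripper_force: 58.9
```

Run:
```python
from h import *
s=ctrl.observe(); im=ctrl.grab_frame("wrist"); cv2.imwrite("pics/w6.png",im[:,:,::-1]); c=cam("wrist",s); t=s['tool_pos']
print(t.round(1),s['gripper_width'],s['joint_vel'].round(3).max(),s['wrist_force'].round(1))
print(proj(c,[(592.8,-118.8,40),(598,-168.6,40),t-[0,0,56.4]]).round(1))
```

```text
[ 592.3 -117.6  221. ] 18.141784596664795 0.007 [ 0.1 -0.2 -0.5]
[[322.6 181. ]
 [321.9 232.9]
 [322.1 226.4]]
```

{"api": "apply_moves", "payload": {
  "moves": [
    {"dx": 0.01,"dy": -0.04,"dz": -0.8,"ax": 0.0,"ay": 0.0,"az": 0.0,"jaw": 10.0},
    {"dx": 0.01,"dy": -0.04,"dz": -1.6,"ax": 0.0,"ay": 0.0,"az": 0.0,"jaw": 10.0},
    {"dx": 0.01,"dy": -0.04,"dz": -2.4,"ax": 0.0,"ay": 0.0,"az": 0.0,"jaw": 10.0},
    {"dx": 0.01,"dy": -0.04,"dz": -2.78,"ax": 0.0,"ay": 0.0,"az": 0.0,"jaw": 10.0},
    {"dx": 0.01,"dy": -0.04,"dz": -2.78,"ax": 0.0,"ay": 0.0,"az": 0.0,"jaw": 10.0}
  ]
}}

```text
time_s: 13.2
tool_pos: [592.1, -120.2, 109.3]
tcp_rot: [-0.001, 0.666, 0.746, -0.001]
wrist_force: [0.1, 0.4, -0.8]
gripper_width: 18.2
gripper_force: 58.9
```

Run:
```python
from h import *
s=ctrl.observe(); im=ctrl.grab_frame("wrist"); im2=cv2.resize(im[140:340,220:420],None,fx=3,fy=3,interpolation=cv2.INTER_CUBIC); cv2.imwrite("pics/w7.png",cv2.convertScaleAbs(im2[:,:,::-1],alpha=1.4)); c=cam("wrist",s)
t=s['tool_pos'];print(t.round(1),s['wrist_force'].round(1))
print(((proj(c,[(592.8,-118.8,40),t-[0,0,56.4],[t[0],t[1],40]])-[220,140])*3).round(1).tolist())
```

```text
[ 592.1 -120.2  109.3] [ 0.1  0.4 -0.8]
[[311.2, 231.2], [306.8, 259.2], [306.9, 237.3]]
```

View pics/w7.png

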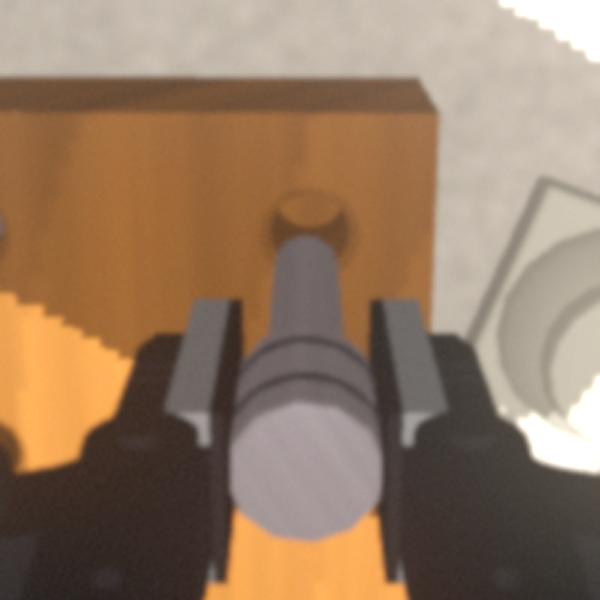

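In the crop the hole rim centre is at about (311,229). The foot, currently centred at (307,265), will come down to about row 243, so I'll shift about +1 mm in x and +2 mm in y and insert partway first.

{"api": "apply_moves", "payload": {
  "moves": [
    {"dx": 0.02,"dy": 0.05,"dz": 0.0,"ax": 0.0,"ay": 0.0,"az": 0.0,"jaw": 10.0},
    {"dx": 0.02,"dy": 0.05,"dz": -0.15,"ax": 0.0,"ay": 0.0,"az": 0.0,"jaw": 10.0},
    {"dx": 0.02,"dy": 0.05,"dz": -0.3,"ax": 0.0,"ay": 0.0,"az": 0.0,"jaw": 10.0},
    {"dx": 0.02,"dy": 0.05,"dz": -0.45,"ax": 0.0,"ay": 0.0,"az": 0.0,"jaw": 10.0},
    {"dx": 0.02,"dy": 0.05,"dz": -0.55,"ax": 0.0,"ay": 0.0,"az": 0.0,"jaw": 10.0}
  ]
}}

```text
time_s: 13.88
tool_pos: [593.1, -118.3, 87.3]
tcp_rot: [-0.0, 0.666, 0.746, -0.0]
wrist_force: [-0.7, -0.3, -1.3]
gripper_width: 18.6
gripper_force: 58.9
```

It's in the hole without contact force. Pushing home.

{"api": "apply_moves", "payload": {
  "moves": [
    {"dx": 0.0,"dy": 0.0,"dz": -0.2,"ax": 0.0,"ay": 0.0,"az": 0.0,"jaw": 10.0},
    {"dx": 0.0,"dy": 0.0,"dz": -0.4,"ax": 0.0,"ay": 0.0,"az": 0.0,"jaw": 10.0},
    {"dx": 0.0,"dy": 0.0,"dz": -0.52,"ax": 0.0,"ay": 0.0,"az": 0.0,"jaw": 10.0},
    {"dx": 0.0,"dy": 0.0,"dz": -0.54,"ax": 0.0,"ay": 0.0,"az": 0.0,"jaw": 10.0},
    {"dx": 0.0,"dy": 0.0,"dz": -0.54,"ax": 0.0,"ay": 0.0,"az": 0.0,"jaw": 10.0}
  ]
}}

```text
time_s: 14.5
tool_pos: [593.3, -118.4, 66.5]
tcp_rot: [-0.0, 0.666, 0.746, 0.0]
wrist_force: [-1.7, -0.0, 2.4]
gripper_width: 18.3
gripper_force: 59.5
```

The short dowel is home. Releasing, rising and moving to the column.

{"api": "apply_moves", "payload": {
  "moves": [
    {"dx": 0.0,"dy": 0.0,"dz": 0.0,"ax": 0.0,"ay": 0.0,"az": 0.0,"jaw": 45.0},
    {"dx": 0.0,"dy": 0.0,"dz": 0.0,"ax": 0.0,"ay": 0.0,"az": 0.0,"jaw": 45.0},
    {"dx": 0.0,"dy": 0.0,"dz": 0.1,"ax": 0.0,"ay": 0.0,"az": 0.0,"jaw": 45.0},
    {"dx": 0.0,"dy": 0.0,"dz": 1.0,"ax": 0.0,"ay": 0.0,"az": 0.0,"jaw": 45.0},
    {"dx": 0.0,"dy": 0.0,"dz": 2.5,"ax": 0.0,"ay": 0.0,"az": 0.0,"jaw": 45.0}
  ]
}}

```text
time_s: 15.12
tool_pos: [592.1, -118.0, 166.0]
tcp_rot: [-0.001, 0.666, 0.746, -0.001]
wrist_force: [1.1, 0.2, -0.3]
gripper_width: 45.1
gripper_force: 0.0
```

{"api": "apply_moves", "payload": {
  "moves": [
    {"dx": 0.0,"dy": 0.4,"dz": 1.2,"ax": 0.0,"ay": 0.0,"az": 0.0,"jaw": 70.0},
    {"dx": -0.3,"dy": 1.8,"dz": 1.8,"ax": 0.0,"ay": 0.0,"az": 0.1,"jaw": 70.0},
    {"dx": -0.6,"dy": 3.2,"dz": 1.8,"ax": 0.0,"ay": 0.0,"az": 0.2,"jaw": 70.0},
    {"dx": -0.9,"dy": 4.6,"dz": 1.8,"ax": 0.0,"ay": 0.0,"az": 0.22,"jaw": 70.0},
    {"dx": -1.1,"dy": 6.0,"dz": 1.8,"ax": 0.0,"ay": 0.0,"az": 0.22,"jaw": 70.0}
  ]
}}

```text
time_s: 15.75
tool_pos: [548.7, 123.3, 238.9]
tcp_rot: [0.0, 0.58, 0.815, 0.0]
wrist_force: [1.4, -0.1, -1.0]
gripper_width: 69.8
gripper_force: 0.0
```

{"api": "apply_moves", "payload": {
  "moves": [
    {"dx": -0.25,"dy": 1.2,"dz": 0.0,"ax": 0.0,"ay": 0.0,"az": 0.0,"jaw": 70.0},
    {"dx": -0.25,"dy": 1.55,"dz": 0.0,"ax": 0.0,"ay": 0.0,"az": 0.0,"jaw": 70.0},
    {"dx": -0.25,"dy": 1.55,"dz": 0.0,"ax": 0.0,"ay": 0.0,"az": 0.0,"jaw": 70.0},
    {"dx": -0.25,"dy": 1.55,"dz": 0.0,"ax": 0.0,"ay": 0.0,"az": 0.0,"jaw": 70.0},
    {"dx": -0.25,"dy": 1.55,"dz": 0.0,"ax": 0.0,"ay": 0.0,"az": 0.0,"jaw": 70.0}
  ]
}}

```text
time_s: 16.38
tool_pos: [539.8, 181.7, 238.5]
tcp_rot: [0.0, 0.581, 0.814, -0.0]
wrist_force: [0.0, -0.5, -0.2]
gripper_width: 70.1
gripper_force: 0.0
```

Run:
```python
from h import *
s=ctrl.observe(); print(s['tool_pos'].round(1),s['joints'].round(2),abs(s['joint_vel']).max().round(3))
im=ctrl.grab_frame("wrist"); cv2.imwrite("pics/w8.png",im[:,:,::-1]); c=cam("wrist",s); u,v=proj(c,[(539.5,184,135)])[0]; u,v=int(u),int(v)
hsv=cv2.cvtColor(im,cv2.COLOR_RGB2HSV)
g=cv2.GaussianBlur(cv2.cvtColor(im,cv2.COLOR_RGB2GRAY),(0,0),1)
k=cv2.HoughCircles(g[v-70:v+70,u-70:u+70],cv2.HOUGH_GRADIENT,1.5,30,param1=60,param2=12,minRadius=24,maxRadius=36)
print((u,v))
if k is not None:
  for x,y,r in k[0][:3]: print(x+u-70,y+v-70,r,onz(c,[(x+u-70,y+v-70)],135).round(1))
t=ctrl.grab_frame("top"); cv2.imwrite("pics/t3.png",t[:,:,::-1]); ct=cam("top"); w=cv2.cvtColor(t,cv2.COLOR_RGB2HSV)
for P in[(532.5,-227,115),(591,-120,85),(521,-128.4,115),(601,-219.5,85)]:
  u,v=map(int,proj(ct,[P])[0]); m=w[v-7:v+8,u-7:u+8,1]<70; y,x=np.nonzero(m); q=(x.mean()+u-7,y.mean()+v-7); print(P,q,m.sum(),onz(ct,[q],P[2]).round(1))
```

```text
[539.8 181.7 238.5] [-0.73  0.36  0.43  1.74 -0.17  1.08  0.08] 0.008
(322, 200)
311.25 163.75 26.85 [[524.1 205.6 135. ]]
321.75 198.25 24.6 [[538.6 185.2 135. ]]
276.75 163.75 28.05 [[502.1 198.1 135. ]]
(532.5, -227, 115) (np.float64(364.5744680851064), np.float64(228.1595744680851)) 94 [[ 534.1 -230.5  115. ]]
(591, -120, 85) (np.float64(321.42622950819674), np.float64(206.7377049180328)) 61 [[ 595.  -117.8   85. ]]
(521, -128.4, 115) (np.float64(325.22222222222223), np.float64(232.77777777777777)) 54 [[ 521.8 -127.3  115. ]]
(601, -219.5, 85) (np.float64(358.32876712328766), np.float64(202.41095890410958)) 73 [[ 607.2 -218.4   85. ]]
```

The column top is at (538.6,185.2), consistent with the prediction. Descending and gripping.

{"api": "apply_moves", "payload": {
  "moves": [
    {"dx": -0.02,"dy": 0.07,"dz": -0.8,"ax": 0.0,"ay": 0.0,"az": 0.0,"jaw": 75.0},
    {"dx": -0.02,"dy": 0.07,"dz": -1.6,"ax": 0.0,"ay": 0.0,"az": 0.0,"jaw": 75.0},
    {"dx": -0.02,"dy": 0.07,"dz": -2.4,"ax": 0.0,"ay": 0.0,"az": 0.0,"jaw": 75.0},
    {"dx": -0.02,"dy": 0.07,"dz": -3.1,"ax": 0.0,"ay": 0.0,"az": 0.0,"jaw": 75.0},
    {"dx": -0.02,"dy": 0.07,"dz": -3.42,"ax": 0.0,"ay": 0.0,"az": 0.0,"jaw": 75.0}
  ]
}}

```text
time_s: 17.1
tool_pos: [538.0, 185.7, 100.2]
tcp_rot: [-0.0, 0.58, 0.815, -0.001]
wrist_force: [0.5, -0.8, -0.1]
gripper_width: 74.7
gripper_force: 0.0
```

{"api": "apply_moves", "payload": {
  "moves": [
    {"dx": 0.0,"dy": 0.0,"dz": 0.0,"ax": 0.0,"ay": 0.0,"az": 0.0,"jaw": 60.0},
    {"dx": 0.0,"dy": 0.0,"dz": 0.0,"ax": 0.0,"ay": 0.0,"az": 0.0,"jaw": 45.0},
    {"dx": 0.0,"dy": 0.0,"dz": 0.0,"ax": 0.0,"ay": 0.0,"az": 0.0,"jaw": 25.0},
    {"dx": 0.0,"dy": 0.0,"dz": 0.0,"ax": 0.0,"ay": 0.0,"az": 0.0,"jaw": 25.0},
    {"dx": 0.0,"dy": 0.0,"dz": 0.0,"ax": 0.0,"ay": 0.0,"az": 0.0,"jaw": 25.0}
  ]
}}

```text
time_s: 17.73
tool_pos: [539.3, 186.7, 102.8]
tcp_rot: [0.0, 0.58, 0.815, 0.001]
wrist_force: [-1.5, -1.7, 6.3]
gripper_width: 34.8
gripper_force: 59.4
```

Run:
```python
from h import *
ct=cam("top")
for f in("top0","t2","t3"):
  w=cv2.cvtColor(cv2.imread(f"pics/{f}.png"),cv2.COLOR_BGR2HSV)
  for P in[(521,-128.4,115),(601,-219.5,85)]:
    u,v=map(int,proj(ct,[P])[0]); m=w[v-7:v+8,u-7:u+8,1]<70; y,x=np.nonzero(m); print(f,(x.mean()+u-7,y.mean()+v-7),m.sum())
```

```text
top0 (np.float64(325.22222222222223), np.float64(232.77777777777777)) 54
top0 (np.float64(358.19718309859155), np.float64(202.35211267605635)) 71
t2 (np.float64(325.22222222222223), np.float64(232.77777777777777)) 54
t2 (np.float64(358.19718309859155), np.float64(202.35211267605635)) 71
t3 (np.float64(325.22222222222223), np.float64(232.77777777777777)) 54
t3 (np.float64(358.32876712328766), np.float64(202.41095890410958)) 73
```

The rack's own dowels are unmoved and the column is gripped. Drawing it straight up.

{"api": "apply_moves", "payload": {
  "moves": [
    {"dx": 0.0,"dy": 0.0,"dz": 0.3,"ax": 0.0,"ay": 0.0,"az": 0.0,"jaw": 25.0},
    {"dx": 0.0,"dy": 0.0,"dz": 0.7,"ax": 0.0,"ay": 0.0,"az": 0.0,"jaw": 25.0},
    {"dx": 0.0,"dy": 0.0,"dz": 1.2,"ax": 0.0,"ay": 0.0,"az": 0.0,"jaw": 25.0},
    {"dx": 0.0,"dy": 0.0,"dz": 2.0,"ax": 0.0,"ay": 0.0,"az": 0.0,"jaw": 25.0},
    {"dx": 0.0,"dy": 0.0,"dz": 3.0,"ax": 0.0,"ay": 0.0,"az": 0.0,"jaw": 25.0}
  ]
}}

```text
time_s: 18.35
tool_pos: [538.1, 186.3, 223.2]
tcp_rot: [-0.0, 0.58, 0.815, -0.0]
wrist_force: [-0.5, 0.1, -1.3]
gripper_width: 35.0
gripper_force: 60.0
```

{"api": "apply_moves", "payload": {
  "moves": [
    {"dx": 0.0,"dy": 0.0,"dz": 0.8,"ax": 0.0,"ay": 0.0,"az": 0.0,"jaw": 25.0},
    {"dx": 0.0,"dy": 0.0,"dz": 1.5,"ax": 0.0,"ay": 0.0,"az": 0.0,"jaw": 25.0},
    {"dx": 0.0,"dy": 0.0,"dz": 2.0,"ax": 0.0,"ay": 0.0,"az": 0.0,"jaw": 25.0},
    {"dx": 0.0,"dy": 0.0,"dz": 2.0,"ax": 0.0,"ay": 0.0,"az": 0.0,"jaw": 25.0},
    {"dx": 0.0,"dy": 0.0,"dz": 2.0,"ax": 0.0,"ay": 0.0,"az": 0.0,"jaw": 25.0}
  ]
}}

```text
time_s: 18.98
tool_pos: [538.1, 186.3, 301.1]
tcp_rot: [-0.0, 0.58, 0.815, -0.0]
wrist_force: [-0.4, 0.2, -2.5]
gripper_width: 34.6
gripper_force: 59.9
```

Run:
```python
from h import *
s=ctrl.observe(); print(s['tool_pos'].round(1),s['joints'].round(2),s['gripper_width'],s['wrist_force'].round(1))
```

```text
[538.1 186.3 301.1] [-0.76  0.31  0.45  1.65 -0.14  1.21  0.05] 34.55708953149767 [-0.4  0.2 -2.5]
```

Tipping it outward, away from the base, so that the closing line ends up vertical.

{"api": "apply_moves", "payload": {
  "moves": [
    {"dx": 0.0,"dy": 0.0,"dz": 0.0,"ax": 0.05,"ay": -0.15,"az": 0.0,"jaw": 25.0},
    {"dx": 0.0,"dy": 0.0,"dz": 0.0,"ax": 0.105,"ay": -0.3,"az": 0.0,"jaw": 25.0},
    {"dx": 0.0,"dy": 0.0,"dz": 0.0,"ax": 0.157,"ay": -0.45,"az": 0.0,"jaw": 25.0},
    {"dx": 0.0,"dy": 0.0,"dz": 0.0,"ax": 0.21,"ay": -0.6,"az": 0.0,"jaw": 25.0},
    {"dx": 0.0,"dy": 0.0,"dz": 0.0,"ax": 0.26,"ay": -0.75,"az": 0.0,"jaw": 25.0}
  ]
}}

```text
time_s: 19.6
tool_pos: [543.1, 174.8, 300.4]
tcp_rot: [0.211, 0.551, 0.761, 0.27]
wrist_force: [0.3, -1.7, -1.5]
gripper_width: 34.5
gripper_force: 60.5
```

Run:
```python
from h import *
s=ctrl.observe(); q=s['tcp_rot']; z=Ro.from_quat([q[1],q[2],q[3],q[0]]).as_matrix()[:,2]; print(s['tool_pos'].round(1),s['joints'].round(2),s['gripper_width'],s['wrist_force'].round(1),z.round(2),"col tilt",np.degrees(np.arccos(-z[2])))
```

```text
[543.1 174.8 300.4] [-0.81 -0.03  0.32  2.24  0.55  0.27 -0.65] 34.4655747572903 [ 0.3 -1.7 -1.5] [ 0.62  0.18 -0.76] col tilt 40.10338259895908
```

j6 is near its lower limit, so I'll swing the tool to the right instead, which uses j5, and then raise it to level.

{"api": "apply_moves", "payload": {
  "moves": [
    {"dx": 0.0,"dy": 0.0,"dz": 0.0,"ax": 0.0,"ay": 0.0,"az": -0.15,"jaw": 25.0},
    {"dx": 0.0,"dy": 0.0,"dz": 0.0,"ax": 0.0,"ay": 0.0,"az": -0.3,"jaw": 25.0},
    {"dx": 0.0,"dy": 0.0,"dz": 0.0,"ax": 0.0,"ay": 0.0,"az": -0.45,"jaw": 25.0},
    {"dx": 0.0,"dy": 0.0,"dz": 0.0,"ax": 0.0,"ay": 0.0,"az": -0.6,"jaw": 25.0},
    {"dx": 0.0,"dy": 0.0,"dz": 0.0,"ax": 0.0,"ay": 0.0,"az": -0.75,"jaw": 25.0}
  ]
}}

```text
time_s: 20.23
tool_pos: [545.5, 175.3, 301.8]
tcp_rot: [0.297, 0.793, 0.504, 0.172]
wrist_force: [1.2, 0.5, -1.4]
gripper_width: 34.7
gripper_force: 60.6
```

```bash
cat > st.py <<'E'
from h import *
s=ctrl.observe(); q=s['tcp_rot']; R=Ro.from_quat([q[1],q[2],q[3],q[0]]).as_matrix(); z=R[:,2]; print(s['tool_pos'].round(1),s['joints'].round(2),s['gripper_width'].round(1),s['wrist_force'].round(1),"z",z.round(2),"y",R[:,1].round(2),"tilt",np.degrees(np.arccos(-z[2])).round(1),"psi",np.arctan2(z[1],z[0]).round(2))
E
python3 st.py
```

```text
Traceback (most recent call last):
  File "st.py", line 2, in <module>
    s=ctrl.observe(); q=s['tcp_rot']; R=Ro.from_quat([q[1],q[2],q[3],q[0]]).as_matrix(); z=R[:,2]; print(s['tool_pos'].round(1),s['joints'].round(2),s['gripper_width'].round(1),s['wrist_force'].round(1),"z",z.round(2),"y",R[:,1].round(2),"tilt",np.degrees(np.arccos(-z[2])).round(1),"psi",np.arctan2(z[1],z[0]).round(2))
                                                                                                                                                     ^^^^^^^^^^^^^^^^^^^^^^^^
AttributeError: 'float' object has no attribute 'round'
```

```bash
sed -i "s/s\['gripper_width'\].round(1)/s['gripper_width']/" st.py && python3 st.py
```

```text
[545.5 175.3 301.8] [-0.94  0.16  0.15  2.04  0.85  0.91 -1.76] 34.66585735073897 [ 1.2  0.5 -1.4] z [ 0.57 -0.3  -0.76] y [ 0.7  -0.32  0.64] tilt 40.1 psi -0.48
```

{"api": "apply_moves", "payload": {
  "moves": [
    {"dx": 0.0,"dy": 0.0,"dz": 0.0,"ax": 0.0,"ay": 0.0,"az": -0.15,"jaw": 25.0},
    {"dx": 0.0,"dy": 0.0,"dz": 0.0,"ax": 0.0,"ay": 0.0,"az": -0.3,"jaw": 25.0},
    {"dx": 0.0,"dy": 0.0,"dz": 0.0,"ax": 0.0,"ay": 0.0,"az": -0.45,"jaw": 25.0},
    {"dx": 0.0,"dy": 0.0,"dz": 0.0,"ax": 0.0,"ay": 0.0,"az": -0.5,"jaw": 25.0}
  ]
}}

```text
time_s: 20.72
tool_pos: [546.4, 175.6, 301.5]
tcp_rot: [0.33, 0.892, 0.293, 0.094]
wrist_force: [0.6, 0.4, -2.3]
gripper_width: 34.9
gripper_force: 60.6
```

```bash
python3 st.py
```

```text
[546.4 175.6 301.5] [-0.97  0.34  0.21  1.79  0.66  1.24 -2.  ] 34.85340582035157 [ 0.6  0.4 -2.3] z [ 0.36 -0.53 -0.76] y [ 0.46 -0.61  0.64] tilt 40.2 psi -0.98
```

{"api": "apply_moves", "payload": {
  "moves": [
    {"dx": 0.0,"dy": 0.0,"dz": 0.0,"ax": -0.12,"ay": -0.08,"az": 0.0,"jaw": 25.0},
    {"dx": 0.0,"dy": 0.0,"dz": 0.0,"ax": -0.25,"ay": -0.165,"az": 0.0,"jaw": 25.0},
    {"dx": 0.0,"dy": 0.0,"dz": 0.0,"ax": -0.37,"ay": -0.25,"az": 0.0,"jaw": 25.0},
    {"dx": 0.0,"dy": 0.0,"dz": 0.0,"ax": -0.5,"ay": -0.335,"az": 0.0,"jaw": 25.0},
    {"dx": 0.0,"dy": 0.0,"dz": 0.0,"ax": -0.62,"ay": -0.415,"az": 0.0,"jaw": 25.0}
  ]
}}

```text
time_s: 21.35
tool_pos: [546.3, 175.5, 302.3]
tcp_rot: [0.638, 0.71, 0.236, 0.181]
wrist_force: [-0.1, -0.3, -2.3]
gripper_width: 34.6
gripper_force: 60.9
```

```bash
python3 st.py
```

```text
[546.3 175.5 302.3] [-1.24  0.7   0.32  1.92  1.06  1.51 -2.51] 34.64501103508562 [-0.1 -0.3 -2.3] z [ 0.56 -0.82 -0.12] y [ 0.1  -0.07  0.99] tilt 83.1 psi -0.97
```

Level to within 7°. Lowering to about 250 mm and settling.

{"api": "apply_moves", "payload": {
  "moves": [
    {"dx": 0.0,"dy": 0.0,"dz": -0.4,"ax": 0.0,"ay": 0.0,"az": 0.0,"jaw": 25.0},
    {"dx": 0.0,"dy": 0.0,"dz": -0.9,"ax": 0.0,"ay": 0.0,"az": 0.0,"jaw": 25.0},
    {"dx": 0.0,"dy": 0.0,"dz": -1.2,"ax": 0.0,"ay": 0.0,"az": 0.0,"jaw": 25.0},
    {"dx": 0.0,"dy": 0.0,"dz": -1.2,"ax": 0.0,"ay": 0.0,"az": 0.0,"jaw": 25.0},
    {"dx": 0.0,"dy": 0.0,"dz": -1.2,"ax": 0.0,"ay": 0.0,"az": 0.0,"jaw": 25.0}
  ]
}}

```text
time_s: 21.98
tool_pos: [546.7, 174.8, 255.5]
tcp_rot: [0.637, 0.712, 0.235, 0.181]
wrist_force: [0.5, 0.3, -0.5]
gripper_width: 34.7
gripper_force: 61.0
```

{"api": "apply_moves", "payload": {
  "moves": [
    {"dx": 0.0,"dy": 0.0,"dz": 0.0,"ax": 0.0,"ay": 0.0,"az": 0.0,"jaw": 25.0},
    {"dx": 0.0,"dy": 0.0,"dz": 0.0,"ax": 0.0,"ay": 0.0,"az": 0.0,"jaw": 25.0},
    {"dx": 0.0,"dy": 0.0,"dz": 0.0,"ax": 0.0,"ay": 0.0,"az": 0.0,"jaw": 25.0},
    {"dx": 0.0,"dy": 0.0,"dz": 0.0,"ax": 0.0,"ay": 0.0,"az": 0.0,"jaw": 25.0},
    {"dx": 0.0,"dy": 0.0,"dz": 0.0,"ax": 0.0,"ay": 0.0,"az": 0.0,"jaw": 25.0}
  ]
}}

```text
time_s: 22.6
tool_pos: [546.4, 175.0, 254.8]
tcp_rot: [0.637, 0.712, 0.235, 0.18]
wrist_force: [-1.5, 0.1, -2.1]
gripper_width: 34.9
gripper_force: 61.0
```

```bash
python3 st.py
python3 - <<'E'
from h import *
s=ctrl.observe(); print(abs(s['joint_vel']).max(),s['gripper_force'])
# column in the wrist picture: white pixels ahead of the fingers, expected along the tool axis
im=ctrl.grab_frame("wrist"); cv2.imwrite("pics/w9.png",im[:,:,::-1]); c=cam("wrist",s); q=s['tcp_rot']; R=Ro.from_quat([q[1],q[2],q[3],q[0]]).as_matrix(); t=s['tool_pos']
for d in(0,30,50,67,85):
  p=proj(c,[t+R[:,2]*d])[0].astype(int); print(d,p,im[p[1],p[0]])
sd=ctrl.grab_frame("side"); cv2.imwrite("pics/s9.png",sd[:,:,::-1]); cs=cam("side")
m=((sd.min(2)>120)).astype(np.uint8)
for d in(-34,0,30,60,91): p=proj(cs,[t+R[:,2]*d])[0].astype(int); print("side",d,p,sd[p[1],p[0]])
E
```

```text
[546.4 175.  254.8] [-1.23  0.78  0.31  1.93  1.05  1.47 -2.59] 34.93621249432303 [-1.5  0.1 -2.1] z [ 0.56 -0.82 -0.12] y [ 0.1  -0.08  0.99] tilt 82.9 psi -0.98
0.0006953509028674609 60.96158981323242
0 [322 270] [108 103  93]
30 [322 242] [110 105  95]
50 [322 228] [111 107  97]
67 [322 218] [111 107  97]
85 [322 209] [112 107  97]
side -34 [333 261] [32 34 37]
side 0 [324 249] [148 147 145]
side 30 [316 239] [202 198 182]
side 60 [308 230] [190 187 170]
side 91 [301 220] [141 140 128]
```

The column lies along the tool axis, still and held at 61 N, with its middle at about 250 mm. Handing in.

```bash
python3 -c "
from workcell import ctrl
print(ctrl.hand_in())"
```

```text
the job is handed in; nothing more can be done
None
```

I handed the job in at about 23 s; the interface gave no verdict. Both dowels stand home in the block in the row of their length, and the column is held within about 7° of level with its middle about 25 cm above the bench.

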